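# Draw the locker bolt under the drying rack with the hooked rod

## Robot

A 7-joint arm with a two-finger parallel gripper is mounted at the origin on the work surface. World frame = base frame: x ahead of the robot, y to its left, z up, the work surface at z = 0. Lengths are in m, angles in degrees, forces in N, time in s.
With the tool pointing down it reaches from about 0.425 to 1.025 m from the base axis. Payload 9.4 kg.
Tool frame: the origin (TCP) lies midway between the tips of the shut fingers; the grasp point (between the pads) lies manip.grip_depth behind it (manip.grip_depth is the distance from the TCP to the grasp point, in m); z points along the fingers, y is the direction in which the jaws open and shut (so a half turn about z gives the same grasp; the last joint's range is limited). The gripper opens to 93 mm and grips with 3 to 60 N. Pads are 15 mm wide; open, the fingers measure 128 mm over their backs; the gripper's body (75 mm by 188 mm) begins 65 mm behind the grasp point.
Start: joints at [-74.353, 34.337, -0.143, 91.639, 0.103, 54.024, -4.572], TCP at [0.248, 0.681, 0.219] pointing down, gripper open.
Joint ranges: [-147.43, 147.43], [-19.82, 112.94], [-74.19, 73.91], [6.32, 146.72], [-59.91, 239.91], [6.04, 106.73], [-150.56, 150.56]. Speed limits (degrees/s): [127.2, 127.2, 172.46, 172.46, 180, 180, 180].

## Interface

Orientations are given as a 3x3 rotation matrix whose columns are the frame's x, y, z axes.
In Python, from bench import manip gives the robot as it stands. The module is installed in compiled form; this text tells all that it offers.
- The arm moves only by the tool move_arm, never from a script. Its argument "series" is text: rows parted by semicolons, each of 6 numbers parted by spaces: the shift along the world's x, y, z in m, then the turn, a rotation vector about the world's x, y, z in rad. In form: tx ty tz wx wy wz; .... A call has 1 to 20 rows; each row is the pose to reach, as a shift and turn from the pose commanded when the call began; what a row does not reach only later rows make up. A row lasts 1/10 s, in which the tool goes at most 50 mm and 8.59 degrees, less where a joint would pass 70% of its speed; a pose out of reach is approached as far as the arm can. A call with a gripper value outside its range is refused whole. "claw" is the finger opening in m, from 0 to 0.093, set as the call begins (left out, the last holds). The fingers move at their own pace and stop on an object; "newtons" is the grip in N (left out, the last holds). Time passes only in rows, so rows that repeat a pose let the fingers close. It gives the time, the measured TCP pose, the force and the opening at its end, in the units of the state.
- manip.sense(): the state, without advancing time (a new reading comes with each control period).
- manip.snapshot(name): name is "scene" or "top" or "wrist"; returns a dict with "color" (400x640x3 uint8, red, green, blue), "z_map" (400x640 float32, m along the optical axis (not along the pixel's ray), 0 where there is no reading), "fx", "fy", "cx", "cy" (pixels), "R" (3x3) and "t" (3): a world point X has camera coordinates R X + t. Camera axes: x right, y down, z forward; pixel columns grow to the right and rows downward; lengths in m; the calibration is good to about 2 mm. A picture is of the moment at which its call begins.
- manip.close_job(): hands the job in, once; it reports no verdict.
The state is a dict: "t": time; "qpos": joint angles; "qd": joint speeds; "joint_efforts": joint torques, N m; "eef_pos": TCP position; "ee_rot": TCP orientation; "force": force on the tool from outside, world axes, zero at the start; "wrist_torque": the same for the moment, N m; "opening": opening from 0.0 (shut) to 1.0 (fully open).
Only numpy, scipy, OpenCV 4.12 (cv2) and the standard library are available. Lean on these libraries where they do the work, as an engineer would, in place of code of your own. Each camera call takes 0.05 s, during which the arm holds its last target. There are 200 camera calls.

## Task

Take the hooked rod from its rest and use its hook, not the hand, to draw the brass bolt under the slatted drying rack fully towards the front; once it is against its stop keep a steady pull of about 12 newtons on it for a second so that it beds in, and never force it (the bolt bends above 22 newtons). Then lay the rod back in its rest as it was and let go, leaving the bolt drawn and the other things on the bench where they are.

Things in the scene. Friction and masses are not known exactly. Their poses are not given: they have to be found in the camera images.
- hook_rod: Loose hooked rod, 0.11 to 0.18 kg: flat-sided walnut handle 110 (x) x 18 (y) x 26 (z) mm, origin at the handle's centre; a round 8 mm steel shaft runs on along +x (y = z = 0) and ends in the hook. Centre of mass about 15 mm ahead (+x). Hold it firmly (40 N or more) across the handle's centre, from above. Starts in its rest, hook down, pointing away from the robot.
- rod_rest: Fixed wooden rest, base 200 x 60 x 12 mm (x = -60 to +140); origin on its underside below the rod's origin, x along the rod. Two 14 mm thick posts with U notches: at x = -45 mm for the handle's tail (notch floor 62 mm high, 26 mm wide, walls up to 82 mm), at x = +100 mm for the shaft (floor 71 mm high, 22 mm wide, walls up to 91 mm).
- rest_seat (a point): Where the rod's origin is when the rod lies in its rest: 75 mm straight above the origin of rod_rest, same axes.
- rack: Fixed slatted drying rack, 160 x 250 x 140 mm high, floor 12 mm thick, a 46 mm high locker joined to its back. Origin at table height under the tab of the closed bolt; +x to the back, away from the robot. Front edge at x = -70 mm; the locker's front face at x = +50 mm, so the hook has 47 mm of room behind the closed bolt's tab. Fingers are too short to reach the bolt.
- turntable: Fixed round iron turntable, 130 mm diameter, 40 mm high; origin under its centre. A bystander.
- monkey: Half-carved boxwood monkey, 67 mm tall on a 34 mm square foot, standing on the turntable; origin under its foot. Leave alone.
- pot: Lidded blue porcelain pot, 88 mm diameter, 83 mm high; origin under its centre. Leave alone.
- loupe: Brass loupe lying flat, ring 48 mm diameter, 8 mm high, handle 75 x 12 mm to its -x; origin under the ring's centre. Leave alone.
- whetstone: Pale grey whetstone, 75 x 160 x 24 mm; origin under its centre. Leave alone.
- burnisher: Walnut burnishing stick, 165 mm long along its x (from -65 to +100 mm), 14 mm thick; origin under the middle of its thick part. Leave alone.
- boxwood_blank: Boxwood block, 45 x 35 x 40 mm; origin under its centre. Leave alone.
- hook (a point): Middle of the hook: an 8 mm round bar that bends straight down (-z) from the shaft at x = +150 mm of the rod, rounded tip 38 mm below the shaft's axis. This point lies at (150, 0, -20) mm of the rod.
- slot (a point): Middle of the rack's slot, at the slats' top, 140 mm above the closed bolt's tab position on the table. The slot lies between two slats over the bolt, 38 mm wide (y) and open from the front edge (x = -70 mm, open there down to the floor) back to a cross rail at x = +78 mm. The rod's shaft and hook can be let down through it while the hand stays in front of the rack.
- bolt: Brass bolt sliding along the rack's x under the slot. Origin: top centre of its upright tab, 6 (x) x 26 (y) x 30 (z) mm, 52 mm above the table; axes as the rack's. Starts with its tab 0 to 28 mm in front of the rack's origin. The hook pulls the tab from behind to the front (-x) until an unseen stop, 28 to 40 mm on. Slides at about 4 N, stays where left; at the stop the pull rises by a few N per mm.
Things that resemble listed ones, but are neither listed nor needed, are in the scene too. What is meant by the hook_rod is not blue or turquoise, and is the larger of those in its own colour.

How it is judged (in metres and radians):
On the way, in this order (a step that is already met when the one before it is completed fails the run):
1. the rod is lifted clear of its rest (z of hook_rod in the frame of rod_rest above 0.105 m), for 0.1 s.
2. the bolt is drawn and still against its stop while the rod keeps a pull of 8 to 17 N on it for half a second (x of bolt in the frame of rack below -0.037 m and linear speed of bolt below 0.005 m/s and contact force between hook_rod and bolt between 8 and 17 N), for 0.5 s.
At the end, for the whole second after the job is handed in: The bolt stays drawn, its tab at least 37 mm in front of the rack's origin, and the rod lies released and still in both notches of its rest, hook down, its origin within 15 mm of rest_seat and no more than 4 mm above it, in line with the rest within 0.12 rad and upright within 0.15 rad (x of bolt in the frame of rack below -0.037 m and distance between hook_rod and rest_seat below 0.015 m and z of hook_rod in the frame of rest_seat below 0.004 m and angle between the x axis of hook_rod and the x axis of rod_rest, either way round below 0.12 rad and angle between hook_rod's own z axis and vertical below 0.15 rad and linear speed of hook_rod below 0.02 m/s); the robot touches nothing.
It fails at once if the rod presses on the bolt with more than 22 N (contact force between hook_rod and bolt above 22 N).
It fails at once if the robot itself touches the bolt (contact force between any of the arm, the fingers and bolt above 0.5 N).
It fails at once if a bystander is moved by more than 20 mm (distance of any of monkey, pot, loupe, whetstone, burnisher, boxwood_blank from where it was at the start of the episode above 0.02 m).
It also fails if it takes over 67 s, if anything falls off the work surface, if the arm or the gripper's body presses on something with over 40 N, if the wrist force passes 120 N, or if a joint passes its speed limit or range.

## Working session

There is one attempt and no reset: what is moved stays moved. The work goes in short steps, Python scripts to look and compute and a tool call to move; the robot and the scene stay as the last step left them, time stands still between calls to the robot, and variables do not carry over. Pictures are saved under pics/ and viewed, about 8 in all and at most 12, crops included, and the job is handed in when it is done.

Besides the shell and the picture viewer there is one more tool, called after "Call:" by a JSON object that holds its "api" and its "payload". move_arm: Moves the arm, as the interface text tells. Its arguments: {"type":"object","properties":{"series":{"type":"string"},"claw":{"type":"number"},"newtons":{"type":"number"}},"required":["series"]}

```bash
mkdir -p pics; cat > h.py <<'E'
import numpy as np, cv2
from bench import manip
def snap(n,save=None):
    s=manip.snapshot(n)
    if save: cv2.imwrite(f'pics/{save}.png',cv2.cvtColor(s['color'],cv2.COLOR_RGB2BGR))
    np.savez(f'pics/{save or n}.npz',**s)
    return s
def pts(s):
    z=s['z_map'];v,u=np.mgrid[:z.shape[0],:z.shape[1]]
    P=np.stack([(u-s['cx'])/s['fx']*z,(v-s['cy'])/s['fy']*z,z],-1)
    W=(P-s['t'])@s['R']; W[z==0]=np.nan
    return W
E
python3 - <<'E'
from h import *
print(manip.grip_depth); st=manip.sense(); print(st)
for n in('scene','top'):
    s=snap(n,n+'0'); print(n,s['fx'],-s['R'].T@s['t'],s['R'].round(2).tolist())
a=cv2.imread('pics/scene0.png');b=cv2.imread('pics/top0.png')
E
```

```text
0.0188
{'t': 0.0, 'qpos': array([-74.35325251,  34.38072653,  -0.14726669,  91.6795438 ,
         0.10368276,  54.02272136,  -4.57294997]), 'qd': array([-0.01397476, -0.06493194,  0.0380793 , -0.10227176,  0.04609047,
        0.05074071,  0.01687322]), 'joint_efforts': array([-5.43689421e-04, -7.65057921e+01,  1.49740957e+00, -2.52369797e+01,
       -5.22716506e-02,  1.68150163e-02,  1.68650836e-04]), 'eef_pos': array([0.24829784, 0.68065846, 0.21781601]), 'ee_rot': array([[-9.39470823e-01,  3.42628710e-01, -3.74546019e-04],
       [ 3.42628891e-01,  9.39469793e-01, -1.39687470e-03],
       [-1.26734707e-04, -1.44065331e-03, -9.99998954e-01]]), 'force': array([-0.27757105,  0.83222418,  0.0309223 ]), 'wrist_torque': array([-0.01121592, -0.00366144,  0.01726101]), 'opening': 0.9987936770348249}
scene 437.5552431951648 [ 1.0742538  -0.25119572  1.0623355 ] [[0.37, 0.93, -0.01], [0.78, -0.32, -0.53], [-0.5, 0.19, -0.85]]
top 392.3530161633189 [ 0.39373576 -0.0234133   1.09034731] [[-0.01, -1.0, -0.01], [-0.99, 0.01, -0.1], [0.1, 0.01, -0.99]]
```

View pics/top0.png

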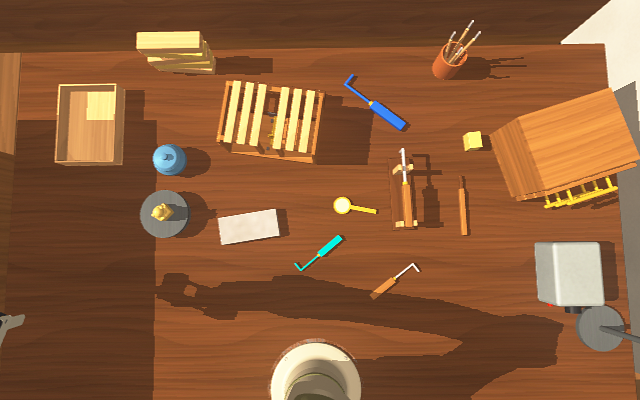

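View pics/scene0.png

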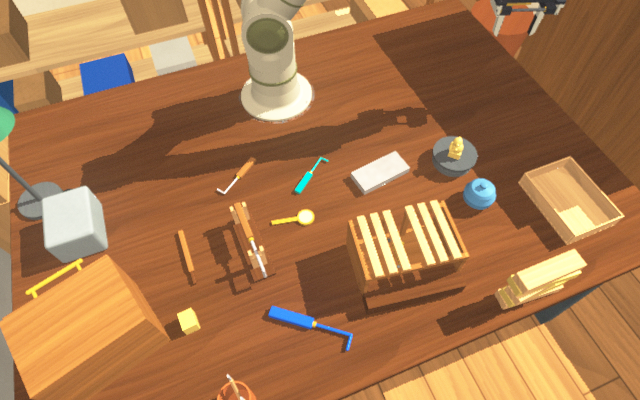

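The top view shows the rod in its rest at about (405,150–225) and the rack at about (272,120), with the slot between the slat groups. The blue, turquoise and small brown rods are decoys.

```bash
python3 - <<'E'
from h import *
s=np.load('pics/top0.npz'); W=pts(s)
def show(n,r0,r1,c0,c1,zl,zh):
    m=np.zeros(W.shape[:2],bool);m[r0:r1,c0:c1]=True
    m&=(W[...,2]>zl)&(W[...,2]<zh); p=W[m]
    r=cv2.minAreaRect((p[:,:2]*1000).astype(np.float32)); print(n,len(p),p.mean(0).round(4),[np.round(x,1) for x in r]); return p
show('handle',140,235,388,428,.083,.096)
show('restbase',140,240,380,430,.006,.02)
show('restrod all',140,235,388,428,.06,.1)
p=show('slats',70,170,210,330,.125,.155)
show('rackall',70,170,210,335,.005,.155)
print(np.nanpercentile(W[70:170,210:330,2],[5,50,90]))
im=cv2.imread('pics/top0.png')
a=cv2.resize(im[70:170,210:330],None,fx=5,fy=5,interpolation=cv2.INTER_CUBIC)[:, :600]
b=cv2.resize(im[140:240,380:440],None,fx=5,fy=5,interpolation=cv2.INTER_CUBIC)
c=np.hstack([a,b])[:, :800]; c=cv2.resize(c,(800,int(c.shape[0]*800/c.shape[1]))) if c.shape[1]>800 else c
cv2.imwrite('pics/crop.png',c)
for v in range(76,166,4): print(v,' '.join('%3d'%(1000*z) if z==z else ' --' for z in W[v,214:330:3,2]))
E
```

```text
handle 348 [ 0.4878 -0.2406  0.0877] [array([ 503. , -237.2]), array([ 35.9, 160.9]), np.float64(89.9)]
restbase 967 [ 0.5186 -0.2323  0.0117] [array([ 507.9, -237.5]), array([214.6,  66. ]), np.float64(2.5)]
restrod all 629 [ 0.5051 -0.239   0.0822] [array([ 524.9, -238.1]), array([205.8,  42.6]), np.float64(3.2)]
slats 4008 [0.7003 0.1058 0.1373] [array([700.9, 105.9]), array([250.2, 162.6]), np.float64(81.4)]
rackall 7406 [0.7025 0.1078 0.0899] [array([734. , 121.1]), array([356. , 279.1]), np.float64(88.3)]
[-0.00252813  0.01397477  0.14013723]
76  -1   1   0  -1  -2   0   1  -1  -2   0   0   3   0   0   1   1  -3   0  -2   1   0   2   1   1   2  -1   4   1  -1   0   2   1   3   2  -2   0  -1  -2   0
80   0   0   0  -3  -1  -1  -3  -1  45  49  47  -1   0   0  -1   0  -1   0  -3   0   0  -1   0   2   0   0   0   0   0   0   0  -2   0   1   0  -1   0   0   0
84   0   0   3  -2 128 127 130 140 140 136 132 141 138 142 131 137 144 132  48  50  48  -2   0  -3  -2   3   0   0   2   1   4  -1   0   0  -4   2   0   0   0
88  -3  -1  -1  -3 132 126 101 140 139 121 123 140 140 138 128 139 1
[... 2428 characters left out ...]
 139 139 139 131 128 142 141 136 131 129 112  -1   0  -5   1
152  -1  -1  -1   2   0   8  11  13  12  16  12  11  13  11  11  34  38   8   9  12  12  12  73  38  12  10  13   7  13 135 138  12 120 130  83   1   0  -1  -2
156   0   0  -1   0   0   2   3  -1   1   2  -4  -1  -2   0   0   7   8  11  12  10  13   8  19  24  14   8  12  13  14  11   8  14  10 108  53   0   0   2  -1
160   1  -4   0   0   1   0   0   2   1   4   0   0  -1   2   0   0   0   2   1   0   1   1   0   1   2   9  12   8  15   9  12  11   9  59  20  -1   2  -2  -1
164   1   0   0   2  -2  -2  -2  -4   0   2   0  -1   2   0   0   3   0  -2   3   1  -1  -2  -1  -3   2   1   0   0   0  -1  -2   3   3   0   0  -5   3  -3   0
```

View pics/crop.png

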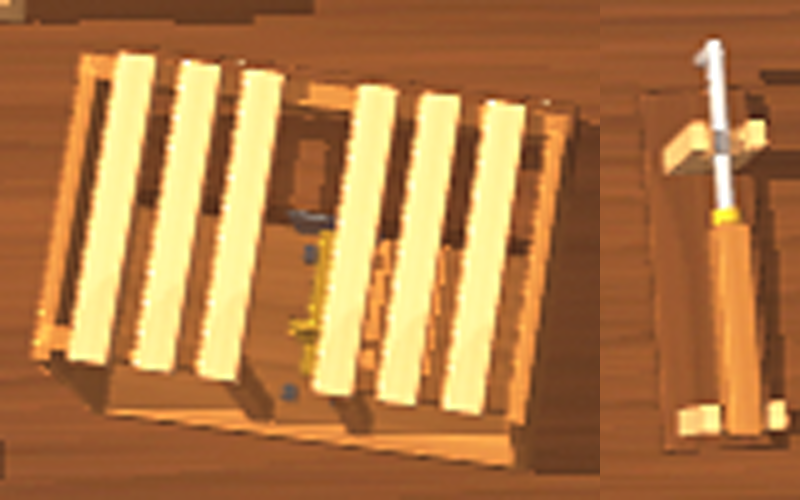

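```bash
python3 - <<'E'
from h import *
s=np.load('pics/top0.npz'); W=pts(s); im=s['color']; hsv=cv2.cvtColor(im,cv2.COLOR_RGB2HSV)
def sub(r0,r1,c0,c1,m):
    k=np.zeros(W.shape[:2],bool);k[r0:r1,c0:c1]=True; return k&m
z=W[...,2]
# slats: slanted fit each
m=sub(70,170,210,330,(z>.133)&(z<.15)&(hsv[...,2]>200)&(hsv[...,1]<150)).astype(np.uint8)
n,l,st,c=cv2.connectedComponentsWithStats(cv2.erode(m,np.ones((1,2),np.uint8)),connectivity=4)
for i in range(1,n):
    if st[i,4]<150: continue
    p=W[l==i][:,:2]; r=cv2.minAreaRect((p*1000).astype(np.float32)); 
    d=np.linalg.svd(p-p.mean(0))[2][0] if 0 else np.linalg.eigh(np.cov(p.T))[1][:,1]; d*=np.sign(d[0])
    print('slat',st[i,4],p.mean(0).round(4),np.degrees(np.arctan2(d[1],d[0])).round(2),[np.round(x,1) for x in r])
# tab / brass
m=sub(110,150,262,285,(hsv[...,0]>20)&(hsv[...,0]<35)&(hsv[...,1]>180)&(z<.07)&(z>.0))
for v,u in np.argwhere(m): print(v,u,(W[v,u]*1000).round(),im[v,u],end='; ')
print()
# rod
for nm,mm in (('handle',sub(170,240,388,428,(z>.083)&(z<.1)&(hsv[...,1]>120))),('shaft',sub(140,185,388,428,(z>.065)&(z<.1)&(hsv[...,1]<60)&(hsv[...,2]>120)))):
    p=W[mm]; q=p[:,:2]; d=np.linalg.eigh(np.cov(q.T))[1][:,1]; d*=np.sign(d[0])
    print(nm,len(p),p.mean(0).round(4),p.min(0).round(3),p.max(0).round(3),np.degrees(np.arctan2(d[1],d[0])),[np.round(x,1) for x in cv2.minAreaRect((q*1000).astype(np.float32))])
E
```

```text
slat 381 [0.7128 0.1981] -8.79 [array([713.9, 197.9]), array([ 16.8, 158.4]), np.float64(81.4)]
slat 389 [0.7075 0.1655] -8.74 [array([709.1, 165.5]), array([ 16.8, 157.9]), np.float64(81.1)]
slat 396 [0.7037 0.1338] -8.58 [array([704.5, 133.9]), array([ 16.7, 159.3]), np.float64(81.3)]
slat 405 [0.6952 0.0766] -8.54 [array([695.3,  76.9]), array([ 17. , 158.3]), np.float64(81.5)]
slat 407 [0.69  0.045] -8.61 [array([690.2,  45. ]), array([ 16.6, 158.5]), np.float64(81.3)]
slat 408 [0.6848 0.0125] -8.6 [array([685.6,  12.3]), array([ 16.3, 158.6]), np.float64(81.2)]
118 274 [731. 109.  24.] [244 195  55]; 131 272 [694. 115.  21.] [245 197  56]; 134 271 [677. 114.  51.] [227 173  52]; 134 272 [676. 110.  55.] [242 209  59]; 
handle 305 [ 0.4768 -0.241   0.0875] [ 0.423 -0.252  0.083] [ 0.568 -0.22   0.092] 2.6914546811332034 [array([ 495.8, -239.5]), array([148. ,  22.7]), np.float64(6.1)]
shaft 88 [ 0.5861 -0.2367  0.0772] [ 0.54  -0.242  0.067] [ 0.628 -0.232  0.083] 2.175351953201839 [array([ 584.2, -237.1]), array([87.4,  7. ]), np.float64(2.4)]
```

Call:
{"api": "move_arm", "payload": {"series": "0.03 -0.04 0.01 0 0 0.04; 0.06 -0.08 0.02 0 0 0.08; 0.09 -0.12 0.03 0 0 0.12; 0.12 -0.16 0.04 0 0 0.16; 0.15 -0.2 0.05 0 0 0.2; 0.18 -0.24 0.05 0 0 0.24; 0.21 -0.28 0.05 0 0 0.28; 0.235 -0.32 0.05 0 0 0.32; 0.25 -0.365 0.05 0 0 0.36; 0.25 -0.41 0.05 0 0 0.39; 0.25 -0.455 0.05 0 0 0.39; 0.25 -0.5 0.05 0 0 0.39; 0.25 -0.545 0.05 0 0 0.39; 0.25 -0.59 0.05 0 0 0.39; 0.25 -0.635 0.05 0 0 0.39; 0.25 -0.68 0.05 0 0 0.39; 0.25 -0.725 0.05 0 0 0.39; 0.24 -0.77 0.05 0 0 0.39; 0.23 -0.815 0.05 0 0 0.39; 0.23 -0.855 0.05 0 0 0.39", "claw": 0.07}}

```text
t: 2.1
eef_pos: [0.4767, -0.1761, 0.2686]
ee_rot: [[-0.999, -0.039, -0.001], [-0.039, 0.999, -0.0], [0.001, 0.0, -1.0]]
force: [0.8, 0.7, 1.0]
opening: 0.754
```

Call:
{"api": "move_arm", "payload": {"series": "0 -0.04 0 0 0 0; 0 -0.065 0 0 0 0; 0 -0.067 0 0 0 0; 0 -0.067 0 0 0 0; 0 -0.067 0 0 0 0"}}

```text
t: 2.6
eef_pos: [0.4785, -0.2395, 0.2684]
ee_rot: [[-0.999, -0.042, -0.0], [-0.042, 0.999, 0.001], [0.0, 0.001, -1.0]]
force: [1.0, 0.1, 0.0]
opening: 0.756
```

```bash
python3 - <<'E'
from h import *
st=manip.sense(); print(st['t'],st['eef_pos'],st['ee_rot'].round(4).tolist(),st['qpos'].round(1),st['force'])
s=snap('wrist','wrist1'); W=pts(s); hsv=cv2.cvtColor(s['color'],cv2.COLOR_RGB2HSV); print(-s['R'].T@s['t'])
z=W[...,2]; R=(abs(W[...,0]-.53)<.15)&(abs(W[...,1]+.24)<.06)
def fit(n,m):
    p=W[m&R]
    if len(p)<20: print(n,len(p));return
    d=np.linalg.eigh(np.cov(p[:,:2].T))[1][:,1]; print(n,len(p),p.mean(0).round(4),np.degrees(np.arctan(d[1]/d[0])).round(2),[np.round(x,1) for x in cv2.minAreaRect((p[:,:2]*1000).astype(np.float32))])
fit('handle',(z>.0845)&(z<.092)&(hsv[...,1]>100)); fit('shaft',(z>.06)&(z<.085)&(hsv[...,1]<60)); fit('base',(z>.008)&(z<.016))
E
```

```text
2.6 [ 0.47850368 -0.23952971  0.26841973] [[-0.9991, -0.0416, -0.0004], [-0.0416, 0.9991, 0.0008], [0.0004, 0.0008, -1.0]] [ 16.5  18.    5.3 113.5  -2.2  48.7 115.4] [0.96027069 0.14174056 0.02195524]
[ 0.39701336 -0.243517    0.43394129]
handle 1259 [ 0.4741 -0.2428  0.087 ] 2.07 [array([ 501.2, -246.6]), array([159.5,  36.4]), np.float64(5.8)]
shaft 332 [ 0.5825 -0.2389  0.0771] 2.13 [array([ 584.5, -239.4]), array([86.5,  8.3]), np.float64(2.4)]
base 2799 [ 0.5038 -0.2413  0.0111] 2.33 [array([ 514.8, -241.2]), array([198.6,  60. ]), np.float64(2.1)]
```

View pics/wrist1.png

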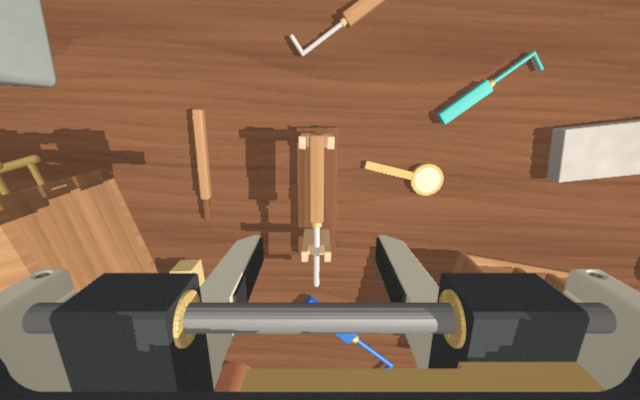

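The wrist view shows the rod in its rest at about (316,135–285), between the fingers and lined up with them. The base, handle and shaft fits agree within 2 mm.

Call:
{"api": "move_arm", "payload": {"series": "-0.003 -0.003 -0.04 0 0 0; -0.0035 -0.003 -0.08 0 0 0; -0.0035 -0.003 -0.12 0 0 0; -0.0035 -0.003 -0.15 0 0 0; -0.0035 -0.003 -0.18 0 0 0; -0.0035 -0.003 -0.2 0 0 0; -0.0035 -0.003 -0.212 0 0 0; -0.0035 -0.003 -0.212 0 0 0; -0.0035 -0.003 -0.212 0 0 0"}}

```text
t: 3.55
eef_pos: [0.4754, -0.2436, 0.0572]
ee_rot: [[-0.999, -0.041, 0.001], [-0.041, 0.999, -0.0], [-0.0, -0.0, -1.0]]
force: [0.6, -1.2, 0.1]
opening: 0.755
```

Call:
{"api": "move_arm", "payload": {"series": "0 0 0 0 0 0; 0 0 0 0 0 0; 0 0 0 0 0 0; 0 0 0 0 0 0; 0 0 0 0 0 0; 0 0 0 0 0 0; 0 0 0 0 0 0; 0 0 0 0 0 0; 0 0 0 0 0 0; 0 0 0 0 0 0", "claw": 0.005, "newtons": 55}}

```text
t: 4.55
eef_pos: [0.4749, -0.2439, 0.0566]
ee_rot: [[-0.999, -0.04, 0.0], [-0.04, 0.999, 0.0], [-0.0, 0.0, -1.0]]
force: [-0.6, 0.6, 0.5]
opening: 0.19
```

Call:
{"api": "move_arm", "payload": {"series": "0 0 0.005 0 0 0; 0 0 0.015 0 0 0; 0 0 0.03 0 0 0; 0 0 0.05 0 0 0; 0 0 0.075 0 0 0; 0 0 0.1 0 0 0; 0 0 0.125 0 0 0; 0 0 0.145 0 0 0; 0 0 0.16 0 0 0; 0 0 0.167 0 0 0; 0 0 0.17 0 0 0; 0 0 0.17 0 0 0"}}

```text
t: 5.75
eef_pos: [0.4748, -0.2438, 0.2267]
ee_rot: [[-0.999, -0.04, 0.0], [-0.04, 0.999, 0.0], [-0.0, 0.0, -1.0]]
force: [1.0, 1.0, -2.0]
opening: 0.189
```

Call:
{"api": "move_arm", "payload": {"series": "0.001 0.006 0 0 0 0; 0.004 0.02 0 0 0 -0.01; 0.009 0.04 0 0 0 -0.02; 0.014 0.065 0 0 0 -0.03; 0.02 0.095 0 0 0 -0.05; 0.027 0.125 0 0 0 -0.065; 0.033 0.155 0 0 0 -0.08; 0.04 0.185 0 0 0 -0.095; 0.046 0.215 0 0 0 -0.11; 0.052 0.245 0 0 0 -0.13; 0.059 0.275 0 0 0 -0.145; 0.065 0.305 0 0 0 -0.16; 0.07 0.33 0 0 0 -0.17; 0.075 0.35 0 0 0 -0.18; 0.078 0.364 0 0 0 -0.19; 0.079 0.37 0 0 0 -0.191; 0.079 0.371 0 0 0 -0.191; 0.079 0.371 0 0 0 -0.191; 0.079 0.371 0 0 0 -0.191; 0.079 0.371 0 0 0 -0.191"}}

```text
t: 7.75
eef_pos: [0.5539, 0.1262, 0.2267]
ee_rot: [[-0.988, 0.151, 0.0], [0.151, 0.988, -0.0], [-0.0, -0.0, -1.0]]
force: [-0.3, -0.4, -1.4]
opening: 0.188
```

```bash
python3 - <<'E'
from h import *
st=manip.sense(); print(st['t'],st['eef_pos'],st['ee_rot'].round(4).tolist(),st['qpos'].round(1),st['force'],st['opening'])
for n in ('wrist','scene','top'):
    s=snap(n,n+'2')
a=cv2.imread('pics/wrist2.png'); b=cv2.imread('pics/scene2.png')[150:330,300:500]; c=cv2.imread('pics/top2.png')[60:190,190:340]
b=cv2.resize(b,(400,360)); c=cv2.resize(c,(400,346))
cv2.imwrite('pics/bc2.png',np.hstack([b[:346],c]))
# rod line from top depth, above slats
s=np.load('pics/top2.npz');W=pts(s);hsv=cv2.cvtColor(s['color'],cv2.COLOR_RGB2HSV)
m=(W[...,2]>.225)&(W[...,2]<.26)&(hsv[...,1]<80)&(W[...,0]>.6)&(W[...,0]<.8)&(abs(W[...,1]-.1)<.1); p=W[m]
d=np.linalg.eigh(np.cov(p[:,:2].T))[1][:,1]; print(len(p),p.mean(0),p.min(0),p.max(0),np.degrees(np.arctan(d[1]/d[0])), np.polyfit(p[:,0],p[:,2],1))
E
```

```text
7.75 [0.55389267 0.12617302 0.22665495] [[-0.9885, 0.1514, 0.0], [0.1514, 0.9885, -0.0002], [-0.0, -0.0002, -1.0]] [-22.1  23.    4.9 112.3  -2.7  44.8  65.6] [-0.33283883 -0.4344747  -1.37242063] 0.18817001217351367
125 [0.66737802 0.10982879 0.24751715] [0.62637897 0.10108663 0.22571196] [0.70577847 0.11889141 0.25239171] -9.174944087484985 [-0.03769492  0.27267391]
```

View pics/wrist2.png

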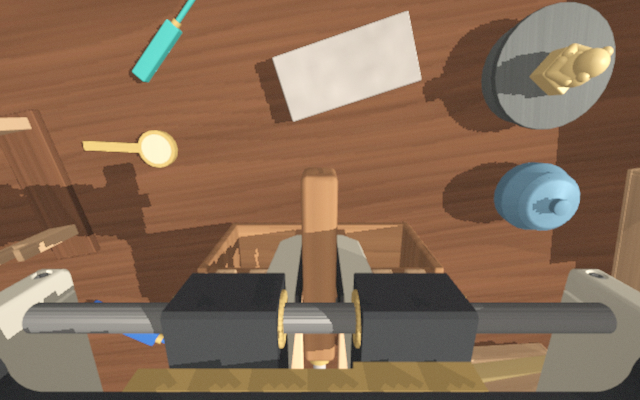

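View pics/bc2.png

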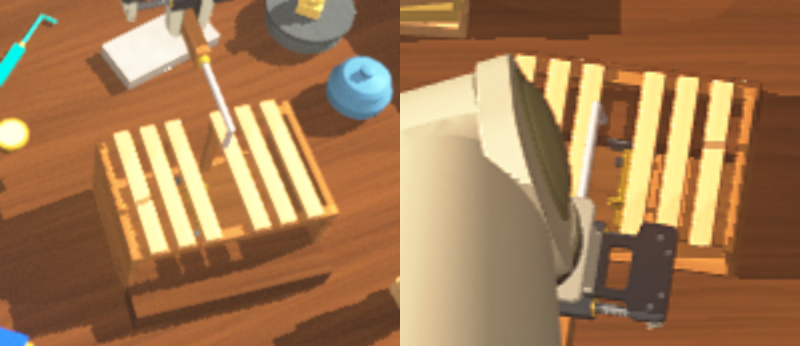

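The shaft lies over the slot, aligned with the slats; its tip is at x≈0.702 as planned. Lowering it.

Call:
{"api": "move_arm", "payload": {"series": "0 0.001 -0.006 0 0 0; 0 0.001 -0.02 0 0 0; 0 0.001 -0.04 0 0 0; 0 0.001 -0.06 0 0 0; 0 0.001 -0.08 0 0 0; 0 0.001 -0.1 0 0 0; 0 0.001 -0.115 0 0 0; 0 0.001 -0.13 0 0 0; 0 0.001 -0.142 0 0 0; 0 0.001 -0.152 0 0 0; 0 0.001 -0.16 0 0 0; 0 0.001 -0.167 0 0 0; 0 0.001 -0.173 0 0 0; 0 0.001 -0.177 0 0 0; 0 0.001 -0.177 0 0 0; 0 0.001 -0.177 0 0 0"}}

```text
t: 9.5
eef_pos: [0.5541, 0.1281, 0.0498]
ee_rot: [[-0.989, 0.15, 0.0], [0.15, 0.989, 0.0], [-0.0, 0.0, -1.0]]
force: [0.2, 0.4, -1.4]
opening: 0.184
```

```bash
python3 - <<'E'
from h import *
st=manip.sense(); print(st['t'],st['eef_pos'],st['force'],st['wrist_torque'],st['opening'])
for n in ('scene','top'):
    s=snap(n,n+'3')
b=cv2.imread('pics/scene3.png')[190:290,350:470]; c=cv2.imread('pics/top3.png')[70:170,210:330]
cv2.imwrite('pics/bc3.png',np.hstack([cv2.resize(b,(400,333),interpolation=2),cv2.resize(c,(400,333),interpolation=2)]))
E
```

```text
9.5 [0.55407571 0.12810622 0.04977995] [ 0.18710381  0.43516479 -1.40307822] [ 0.07193147  0.03379533 -0.02133427] 0.18354166434071045
```

View pics/bc3.png

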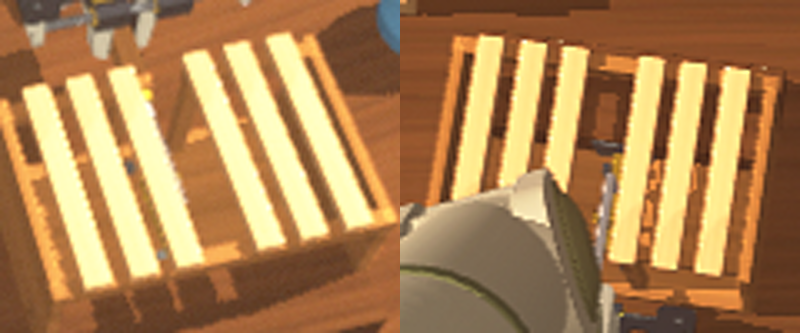

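In the slot and clear of contact (force unchanged). Drawing forward along the rack's −x.

Call:
{"api": "move_arm", "payload": {"series": "-0.001 0.0002 0 0 0 0; -0.003 0.0005 0 0 0 0; -0.006 0.0009 0 0 0 0; -0.009 0.0014 0 0 0 0; -0.012 0.0018 0 0 0 0; -0.014 0.0021 0 0 0 0; -0.016 0.0024 0 0 0 0; -0.018 0.0027 0 0 0 0; -0.02 0.003 0 0 0 0; -0.022 0.0033 0 0 0 0; -0.024 0.0036 0 0 0 0; -0.026 0.0039 0 0 0 0"}}

```text
t: 10.8
eef_pos: [0.5289, 0.132, 0.0498]
ee_rot: [[-0.989, 0.151, 0.002], [0.151, 0.989, 0.0], [-0.002, 0.001, -1.0]]
force: [4.0, -0.5, -3.1]
opening: 0.191
```

Call:
{"api": "move_arm", "payload": {"series": "-0.002 0.0003 0 0 0 0; -0.004 0.0006 0 0 0 0; -0.006 0.0009 0 0 0 0; -0.008 0.0012 0 0 0 0"}}

```text
t: 11.2
eef_pos: [0.5199, 0.1333, 0.0497]
ee_rot: [[-0.989, 0.15, 0.0], [0.15, 0.989, 0.0], [-0.0, 0.0, -1.0]]
force: [4.7, -1.2, -2.2]
opening: 0.193
```

Call:
{"api": "move_arm", "payload": {"series": "-0.002 0.0003 0 0 0 0; -0.004 0.0006 0 0 0 0; -0.006 0.0009 0 0 0 0; -0.008 0.0012 0 0 0 0"}}

```text
t: 11.6
eef_pos: [0.5119, 0.1344, 0.0497]
ee_rot: [[-0.989, 0.15, 0.0], [0.15, 0.989, 0.0], [-0.0, 0.0, -1.0]]
force: [4.9, -0.1, -1.8]
opening: 0.189
```

Call:
{"api": "move_arm", "payload": {"series": "-0.001 0.00015 0 0 0 0; -0.002 0.0003 0 0 0 0; -0.0025 0.0004 0 0 0 0"}}

```text
t: 11.9
eef_pos: [0.5094, 0.1348, 0.0496]
ee_rot: [[-0.989, 0.15, -0.0], [0.15, 0.989, -0.0], [0.0, -0.0, -1.0]]
force: [3.3, -0.3, -1.9]
opening: 0.192
```

Call:
{"api": "move_arm", "payload": {"series": "-0.001 0.00015 0 0 0 0; -0.002 0.0003 0 0 0 0; -0.002 0.0003 0 0 0 0"}}

```text
t: 12.2
eef_pos: [0.5072, 0.1351, 0.0496]
ee_rot: [[-0.989, 0.15, -0.0], [0.15, 0.989, -0.0], [0.0, -0.0, -1.0]]
force: [3.6, -0.5, -1.7]
opening: 0.194
```

Call:
{"api": "move_arm", "payload": {"series": "-0.001 0.00015 0 0 0 0; -0.002 0.0003 0 0 0 0; -0.002 0.0003 0 0 0 0"}}

```text
t: 12.5
eef_pos: [0.5052, 0.1354, 0.0496]
ee_rot: [[-0.989, 0.15, -0.0], [0.15, 0.989, -0.0], [0.0, -0.0, -1.0]]
force: [3.5, -0.8, -1.5]
opening: 0.186
```

Call:
{"api": "move_arm", "payload": {"series": "-0.001 0.00015 0 0 0 0; -0.002 0.0003 0 0 0 0; -0.002 0.0003 0 0 0 0"}}

```text
t: 12.8
eef_pos: [0.5032, 0.1357, 0.0496]
ee_rot: [[-0.989, 0.15, -0.0], [0.15, 0.989, -0.0], [0.0, -0.0, -1.0]]
force: [3.3, 0.1, -0.7]
opening: 0.187
```

Call:
{"api": "move_arm", "payload": {"series": "-0.001 0.00015 0 0 0 0; -0.002 0.0003 0 0 0 0; -0.002 0.0003 0 0 0 0"}}

```text
t: 13.1
eef_pos: [0.5012, 0.136, 0.0496]
ee_rot: [[-0.989, 0.15, -0.0], [0.15, 0.989, -0.0], [0.0, -0.0, -1.0]]
force: [3.2, -0.4, -1.7]
opening: 0.191
```

Call:
{"api": "move_arm", "payload": {"series": "-0.001 0.00015 0 0 0 0; -0.002 0.0003 0 0 0 0; -0.002 0.0003 0 0 0 0"}}

```text
t: 13.4
eef_pos: [0.5008, 0.1363, 0.0497]
ee_rot: [[-0.989, 0.151, 0.002], [0.151, 0.989, 0.0], [-0.002, 0.001, -1.0]]
force: [7.9, -2.3, -4.1]
opening: 0.184
```

At the stop (force rising to ~8 N). Adding about 1 mm.

Call:
{"api": "move_arm", "payload": {"series": "-0.0005 0.0001 0 0 0 0; -0.001 0.00015 0 0 0 0; -0.001 0.00015 0 0 0 0"}}

```text
t: 13.7
eef_pos: [0.5008, 0.1364, 0.0498]
ee_rot: [[-0.988, 0.151, 0.004], [0.151, 0.988, 0.001], [-0.004, 0.001, -1.0]]
force: [10.9, -2.7, -6.3]
opening: 0.184
```

```bash
python3 - <<'E'
from h import *
st=manip.sense(); print(st['t'],st['eef_pos'],st['force'],st['wrist_torque'])
E
```

```text
13.7 [0.5007765  0.13642044 0.04981496] [10.90241185 -2.69914202 -6.29882828] [-0.35158312 -1.81584846 -0.02516997]
```

Call:
{"api": "move_arm", "payload": {"series": "0 0 0 0 0 0; 0 0 0 0 0 0; 0 0 0 0 0 0; 0 0 0 0 0 0; 0 0 0 0 0 0; 0 0 0 0 0 0"}}

```text
t: 14.3
eef_pos: [0.5008, 0.1364, 0.0498]
ee_rot: [[-0.989, 0.151, 0.004], [0.151, 0.989, 0.001], [-0.004, 0.001, -1.0]]
force: [11.1, -1.5, -4.7]
opening: 0.185
```

Call:
{"api": "move_arm", "payload": {"series": "0 0 0 0 0 0; 0 0 0 0 0 0; 0 0 0 0 0 0; 0 0 0 0 0 0; 0 0 0 0 0 0; 0 0 0 0 0 0; 0 0 0 0 0 0; 0 0 0 0 0 0"}}

```text
t: 15.1
eef_pos: [0.5008, 0.1364, 0.0498]
ee_rot: [[-0.988, 0.151, 0.004], [0.151, 0.989, 0.001], [-0.004, 0.001, -1.0]]
force: [10.2, -1.7, -4.8]
opening: 0.191
```

Held about 11–12 N for more than 1.4 s. Unhooking and rising.

Call:
{"api": "move_arm", "payload": {"series": "0.002 -0.0003 0 0 0 0; 0.005 -0.0008 0 0 0 0; 0.009 -0.0014 0 0 0 0; 0.013 -0.002 0 0 0 0; 0.016 -0.0024 0 0 0 0; 0.016 -0.0024 0.004 0 0 0; 0.016 -0.0024 0.015 0 0 0; 0.016 -0.0024 0.03 0 0 0; 0.016 -0.0024 0.05 0 0 0; 0.016 -0.0024 0.07 0 0 0; 0.016 -0.0024 0.09 0 0 0; 0.016 -0.0024 0.11 0 0 0; 0.016 -0.0024 0.13 0 0 0; 0.016 -0.0024 0.15 0 0 0; 0.016 -0.0024 0.165 0 0 0; 0.016 -0.0024 0.174 0 0 0; 0.016 -0.0024 0.177 0 0 0; 0.016 -0.0024 0.177 0 0 0"}}

```text
t: 16.9
eef_pos: [0.5143, 0.134, 0.2269]
ee_rot: [[-0.989, 0.15, 0.0], [0.15, 0.989, 0.0], [-0.0, 0.0, -1.0]]
force: [-0.6, -0.4, -1.2]
opening: 0.189
```

```bash
python3 - <<'E'
from h import *
st=manip.sense(); print(st['t'],st['eef_pos'],st['ee_rot'][:,0],st['force'],st['opening'])
E
```

```text
16.9 [0.51426993 0.13402596 0.22685569] [-9.88671292e-01  1.50096621e-01 -2.82413512e-04] [-0.59779481 -0.42302976 -1.20647408] 0.18912545905395622
```

Call:
{"api": "move_arm", "payload": {"series": "-0.001 -0.006 0 0 0 0; -0.002 -0.02 0 0 0 0.01; -0.004 -0.04 0 0 0 0.02; -0.007 -0.065 0 0 0 0.03; -0.01 -0.095 0 0 0 0.05; -0.013 -0.125 0 0 0 0.065; -0.016 -0.155 0 0 0 0.08; -0.02 -0.185 0 0 0 0.095; -0.023 -0.215 0 0 0 0.11; -0.026 -0.245 0 0 0 0.13; -0.029 -0.275 0 0 0 0.145; -0.032 -0.305 0 0 0 0.16; -0.035 -0.335 0 0 0 0.17; -0.038 -0.355 0 0 0 0.18; -0.0393 -0.37 0 0 0 0.19; -0.0393 -0.377 0 0 0 0.191; -0.0393 -0.3775 0 0 0 0.191; -0.0393 -0.3775 0 0 0 0.191; -0.0393 -0.3775 0 0 0 0.191"}}

```text
t: 18.8
eef_pos: [0.4753, -0.2424, 0.2264]
ee_rot: [[-0.999, -0.041, -0.0], [-0.041, 0.999, 0.001], [0.0, 0.001, -1.0]]
force: [0.5, 0.2, -0.4]
opening: 0.192
```

```bash
python3 - <<'E'
from h import *
st=manip.sense(); print(st['t'],st['eef_pos'],st['ee_rot'].round(4).tolist(),st['force'],st['opening'])
for n in ('scene','top','wrist'):
    s=snap(n,n+'4');W=pts(s);hsv=cv2.cvtColor(s['color'],cv2.COLOR_RGB2HSV)
    m=(W[...,2]>.19)&(W[...,2]<.27)&(hsv[...,1]<70)&(W[...,0]>.55)&(W[...,0]<.65)&(abs(W[...,1]+.24)<.03); p=W[m]
    print(n,len(p))
    if len(p)>15 :
        p=p[p[:,2]>.235]; print(p.mean(0),p[:,0].max(),np.polyfit(p[:,0],p[:,1],1),np.polyfit(p[:,0],p[:,2],1))
    if n=='top':
        m=np.zeros(m.shape,bool); m[110:160,255:285]=1; m&=(W[...,2]>.042)&(W[...,2]<.062)&(hsv[...,0]>18); print('tab?',[(v,u,(W[v,u]*1000).round().tolist()) for v,u in np.argwhere(m)])
b=cv2.imread('pics/scene4.png')[180:300,210:370]; c=cv2.imread('pics/top4.png')[70:170,210:330]
cv2.imwrite('pics/bc4.png',np.hstack([cv2.resize(b,(400,300),interpolation=2),cv2.resize(c,(360,300),interpolation=2)]))
E
```

```text
18.8 [ 0.4752603  -0.24242942  0.2264246 ] [[-0.9991, -0.0414, -0.0003], [-0.0414, 0.9991, 0.0005], [0.0003, 0.0005, -1.0]] [ 0.51747328  0.15441631 -0.37110548] 0.19174511581325346
scene 133
[ 0.59499478 -0.23748185  0.24880062] 0.6311009342496404 [ 0.03612728 -0.2589774 ] [-0.0419206   0.27374316]
top 132
[ 0.58976169 -0.23512642  0.24760727] 0.6274606390752081 [ 0.04109129 -0.25936048] [-0.01421837  0.25599272]
tab? [(np.int64(146), np.int64(267), [645.0, 125.0, 49.0]), (np.int64(146), np.int64(268), [644.0, 122.0, 52.0]), (np.int64(146), np.int64(269), [644.0, 119.0, 51.0]), (np.int64(146), np.int64(270), [644.0, 117.0, 51.0]), (np.int64(146), np.int64(271), [644.0, 114.0, 52.0]), (np.int64(146), np.int64(272), [644.0, 111.0, 52.0]), (np.int64(147), np.int64(268), [642.0, 122.0, 49.0]), (np.int64(147), np.int64(269), [641.0, 119.0, 53.0]), (np.int64(147), np.int64(270), [641.0, 116.0, 55.0]), (np.int64(147), np.int64(271), [641.0, 114.0, 52.0])]
wrist 0
```

View pics/bc4.png

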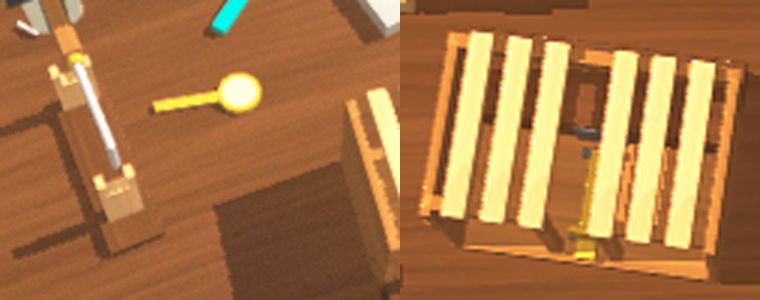

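Bolt tab is at rack x ≈ −48 mm: drawn. The rod is nearly level and over its rest. Lowering it.

Call:
{"api": "move_arm", "payload": {"series": "0 0 -0.005 0 0 0; 0 0 -0.02 0 0 0; 0 0 -0.04 0 0 0; 0 0 -0.06 0 0 0; 0 0 -0.08 0 0 0; 0 0 -0.1 0 0 0; 0 0 -0.115 0 0 0; 0 0 -0.13 0 0 0; 0 0 -0.14 0 0 0; 0 0 -0.15 0 0 0; 0 0 -0.157 0 0 0; 0 0 -0.162 0 0 0; 0 0 -0.166 0 0 0; 0 0 -0.168 0 0 0; 0 0 -0.168 0 0 0"}}

```text
t: 20.45
eef_pos: [0.4752, -0.2435, 0.0586]
ee_rot: [[-0.999, -0.04, 0.0], [-0.04, 0.999, -0.0], [-0.0, -0.0, -1.0]]
force: [0.7, -0.4, -1.2]
opening: 0.19
```

Call:
{"api": "move_arm", "payload": {"series": "0 0 -0.0005 0 0 0; 0 0 -0.001 0 0 0; 0 0 -0.0015 0 0 0; 0 0 -0.0015 0 0 0; 0 0 -0.0015 0 0 0"}}

```text
t: 20.95
eef_pos: [0.4752, -0.2435, 0.0572]
ee_rot: [[-0.999, -0.04, 0.0], [-0.04, 0.999, -0.0], [-0.0, -0.0, -1.0]]
force: [-0.9, 0.2, -0.4]
opening: 0.188
```

Call:
{"api": "move_arm", "payload": {"series": "0 0 0 0 0 0; 0 0 0 0 0 0; 0 0 0 0 0 0; 0 0 0 0 0 0; 0 0 0 0 0 0; 0 0 0 0 0 0; 0 0 0 0 0 0; 0 0 0 0 0 0; 0 0 0 0 0 0; 0 0 0 0 0 0", "claw": 0.07}}

```text
t: 21.95
eef_pos: [0.4752, -0.2434, 0.0571]
ee_rot: [[-0.999, -0.04, 0.0], [-0.04, 0.999, 0.0], [-0.0, 0.0, -1.0]]
force: [-0.4, 0.0, -0.2]
opening: 0.753
```

Call:
{"api": "move_arm", "payload": {"series": "0 0 0.01 0 0 0; 0 0 0.03 0 0 0; 0 0 0.06 0 0 0; 0 0 0.1 0 0 0; 0 0 0.14 0 0 0; 0 0 0.18 0 0 0; 0 0 0.21 0 0 0; 0 0 0.212 0 0 0; 0 0 0.212 0 0 0; 0 0 0.212 0 0 0"}}

```text
t: 22.95
eef_pos: [0.4745, -0.2432, 0.2685]
ee_rot: [[-0.999, -0.04, -0.001], [-0.04, 0.999, 0.001], [0.001, 0.001, -1.0]]
force: [0.2, -0.1, -0.6]
opening: 0.754
```

```bash
python3 - <<'E'
from h import *
st=manip.sense(); print(st['t'],st['eef_pos'],st['force'],st['opening'])
s=snap('wrist','wrist5'); snap('top','top5'); snap('scene','scene5'); W=pts(s); hsv=cv2.cvtColor(s['color'],cv2.COLOR_RGB2HSV)
z=W[...,2]; R=(abs(W[...,0]-.53)<.15)&(abs(W[...,1]+.24)<.06)
def fit(n,m):
    p=W[m&R]; d=np.linalg.eigh(np.cov(p[:,:2].T))[1][:,1]; print(n,len(p),p.mean(0).round(4),np.degrees(np.arctan(d[1]/d[0])).round(2),np.polyfit(p[:,0],p[:,2],1))
fit('handle',(z>.0845)&(z<.092)&(hsv[...,1]>100)); fit('shaft',(z>.06)&(z<.085)&(hsv[...,1]<60))
b=cv2.imread('pics/scene5.png')[180:300,210:370]; c=cv2.imread('pics/top5.png')[60:240,130:480]
cv2.imwrite('pics/bc5.png',np.hstack([cv2.resize(b,(300,225),interpolation=2),cv2.resize(c,(437,225),interpolation=2)]))
E
```

```text
22.95 [ 0.47452479 -0.24315022  0.26848046] [ 0.19336481 -0.09074876 -0.56202977] 0.7544389499797022
handle 1261 [ 0.4736 -0.2431  0.087 ] 3.0 [-0.00097912  0.08743382]
shaft 343 [ 0.5837 -0.2385  0.0769] 2.6 [-0.00238807  0.07830022]
```

View pics/bc5.png

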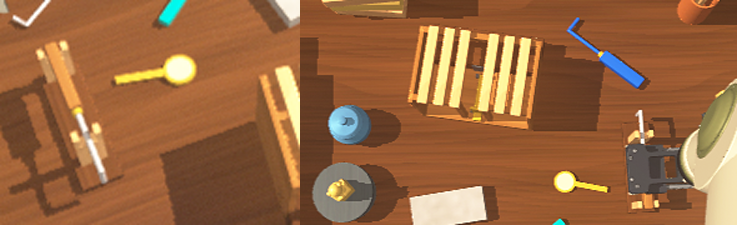

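The rod is back in both notches (within 1 mm of its starting fit), the bolt is drawn and the bystanders look undisturbed. Handing in.

```bash
python3 -c "
from bench import manip
print(manip.close_job())"
```

```text
the job is handed in; nothing more can be done
None
```

I drew the bolt to its stop with the rod's hook and laid the rod back in its rest. I handed the job in at about 23 s; no verdict was reported.

- **Pull:** At the stop I held the bolt for about 1.4 s. The wrist force was roughly 10–11 N along the pull, about 11–12 N in all counting a downward part of 3–5 N. The highest reading was about 12 N.
- **Bolt:** The last measurement, taken after unhooking, put its tab about 48 mm in front of the rack's origin; 37 mm is required.
- **Rod:** It lies in both notches, hook down and level. Its handle is within 1 mm of where it started. Its yaw differs by 0.5–0.9° from the first fit, well inside the 0.12 rad allowed.
- **Clearances:** The gripper is open and about 20 cm above the rod. The bystanders in view in the final picture (monkey, pot, loupe, whetstone) look unmoved; I did not measure them. The burnisher and boxwood block were hidden or outside those crops, though no move passed near them.

No check failed.

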